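# Hold the new vice jaw home for screwing

### The arm

A 6-joint arm with a two-finger parallel gripper is mounted at the origin on a cart in front of the work surface, level with it; the furniture and walls round the work are solid. World frame = base frame: x ahead of the robot, y to its left, z up, the work surface at z = 0. Lengths are in m, angles in degrees, forces in N, time in s.
With the tool pointing down it reaches from about 0.25 to 0.725 m from the base axis. Payload 9.7 kg.
Tool frame: the origin (TCP) lies at the very end of the fingers, on their centre line; the grasp point (between the pads) lies 19 mm behind it (bot.grip_depth is the distance from the TCP to the grasp point, in m); z points along the fingers, y is the direction in which the jaws open and shut (so a half turn about z gives the same grasp; the last joint's range is limited). The gripper opens to 85 mm and grips with 20 to 120 N. Pads are 22 mm wide; open, the fingers measure 114 mm over their backs; the gripper's body (76 mm by 85 mm) begins 54 mm behind the grasp point. The pads swing forward as they close: fully open they stand 13 mm farther back than shut.
Start: joints at [76.49, 4.979, 10.078, 95.1, 0, 90], TCP at [0.128, 0.535, 0.231] pointing down, gripper open.
Joint ranges: [-179.16, 179.16], [-48.56, 103.87], [-65.8, 70.77], [-126.05, 130.52], [-82.76, 87.17], [-180, 180]. Speed limits (degrees/s): [127.2, 127.2, 147.25, 180, 180, 180].

### API

Orientations are given as [roll, pitch, yaw] about the fixed x, y, z axes, in that order (R = Rz(yaw) Ry(pitch) Rx(roll)).
In Python, from workcell import telemetry, optics, order, bot gives the robot as it stands. The module is installed in compiled form; this text tells all that it offers.
- The arm moves only by the shell command python3 -m inch 'ROWS' [FORCE]. ROWS is JSON, a list of rows, each a list of 7 numbers: the shift along the tool's x, y, z in m, then the turn, a rotation vector about the tool's x, y, z in rad, then the closure, from 0 (fully open) to 1 (shut). In form: [[tx, ty, tz, rx, ry, rz, grip], ...]. A call has 1 to 12 rows; each row is the pose to reach, as a shift and turn from the pose commanded when the call began, along the tool's axes at that moment; what a row does not reach only later rows make up. A row lasts 1/12 s, in which the tool goes at most 41.7 mm and 7.16 degrees, less where a joint would pass 70% of its speed; a pose out of reach is approached as far as the arm can. A call with a gripper value outside its range is refused whole. The fingers move at their own pace and stop on an object; FORCE is the grip in N (left out, the last holds). Time passes only in rows, so rows that repeat a pose let the fingers close. It gives the time, the measured TCP pose, the force and the opening at its end, in the units of the state.
- telemetry.get_obs(): the state, without advancing time (a new reading comes with each control period).
- optics.camera(name): name is "scene" or "side" or "wrist"; returns (picture, depth): 384x512x3 uint8, red, green, blue; 384x512 float32, m along the optical axis (not along the pixel's ray), 0 where there is no reading.
- optics.camera_info(name): a dict with "camera_matrix" (3x3 intrinsics, pixels), "xyz" and "attitude" of the camera in the world; the wrist camera has in their place "mount" (4x4, takes a point from camera to tool coordinates, whose origin is the TCP and whose axes are the flange's). Camera axes: x right, y down, z forward; pixel columns grow to the right and rows downward; lengths in m; the calibration is good to about 2 mm. A picture is of the moment at which its call begins: read the wrist's pose just before it. camera_info takes no time and is no camera call.
- order.job_done(): hands the job in, once; it reports no verdict.
The state is a dict: "time": time; "q": joint angles; "qd": joint speeds; "joint_efforts": joint torques, N m; "ee_pos": TCP position; "tcp_rot": TCP orientation; "wrist_force": force on the tool from outside, world axes, zero at the start; "torque": the same for the moment, N m; "opening": finger opening in m.
Only numpy, scipy, OpenCV 4.12 (cv2) and the standard library are available. Lean on these libraries where they do the work, as an engineer would, in place of code of your own. Each camera call takes 0.05 s, during which the arm holds its last target. There are 200 camera calls.

### The job

Swing both long flaps of the shipping carton open past upright, lift out the new aluminium jaw plate and stand it on the vice's bed with its slot over the rib of the bare fixed jaw, flat against the jaw. Finish while still holding it there, pressed squarely home against the jaw with a steady push of about 12 newtons (never under 5 or over 20 while I drive the screws); do not let go. Leave the tools and small things on the bench where they lie.

Things in the scene. Friction and masses are not known exactly. Their poses are not given: they have to be found in the camera images.
- vice: Small grey drill vice (all in mm) bolted to the bench, wound open. Origin: on the bench under the middle of the fixed jaw's face; x points into the fixed jaw, y along the jaws, z up. Bed: two bright rails, 48 wide in y, top at z = 22, from x = -137 to 53. Moving jaw: face at x = -73, 50 wide, top at z = 54; nut block, spindle and cross handle behind it reach x = -174, all below z = 55.
- fixed_jaw: Fixed jaw of the vice; same frame as the vice (origin on the bench). All in mm. Block x = 0 to 30, y = -25 to 25, z = 22 to 54. Face: plane x = 0, rigid (a push builds up within about 1 mm), with two tapped holes at y = +-16.5, z = 42 and in its middle an upright half-round locating rib of radius 5, standing 5 proud (to x = -5), z = 22 to 50.
- jaw_plate: Loose aluminium jaw plate, about 110 g, on its long edge, in mm: 16 thick (x), 64 long (y), 36 high (z); origin at the centre of its underside. Back face (+x): full-height slot at y = 0, 12 wide, 6.5 deep, chamfered to 18 at the mouth. Front: two counterbored screw holes. Ends (y = +-32) plain, to grip. Home: axes as the vice's, origin at x = -8, y = 0, z = 22 in the vice's frame.
- plate_back (a point): Centre of the plate's slotted back face: x = 8, y = 0, z = 18 in the plate's frame. When the plate is home it lies at x = 0, y = 0, z = 40 in the vice's frame; the plate's ends then overhang the jaw by 7 on each side.
- carton: Brown carton, fixed; mm: outer 116 (x) x 166 (y), walls 60 high, 4 thick; origin on the bench under its centre. Plate stands on its floor (z = 4) within 6 of the centre, along y, slot towards the carton's +x, between two card blocks (14 high, x = 10 to 22 either side, 44 long in y); 40 or more of free floor beyond each plate end. Short end flaps already hang outside the y walls.
- flap_front (a joint): Angle of the long flap on the carton's -x side (robot's side), rad: 0 flat shut, 1.57 upright, 2.6 its limit, leaning out. Hinge along y at x = -56, z = 60 mm in the carton's frame; flap 54 wide, 164 long, 3 thick. Starts ajar (0.9 to 1.15), stays where it is left (stiff crease, under 1 N at its edge). A gap of 40 or more lies between the free edges of the two flaps.
- flap_rear (a joint): The same for the long flap on the carton's +x side: hinge along y at x = 56, z = 60; it too grows as the flap opens outwards, starts ajar and stays where it is left.
- driver_silver: Bystander: slim silver precision screwdriver, 95 x 14 x 14, lying flat near the vice. Origin at the centre of its underside.
- screw_packet: Bystander: small card packet of screws, 30 x 54 x 12, lying just behind the vice. Origin at the centre of its underside.
- pliers_flat: Bystander: steel optician's pliers, 148 x 51 x 12, lying flat in front of the carton. Origin at the centre of its underside.
- loupe: Bystander: black loupe standing on its wide end, 38 across, 30 high. Origin at the centre of its underside.
- teal_dish: Bystander: round open dish of small parts, 73 across, 22 high. Origin at the centre of its underside.
- olive_tin: Bystander: open oblong tin of small parts, 94 x 66 x 22. Origin at the centre of its underside.

How it is judged (in metres and radians):
On the way, in this order (a step that is already met when the one before it is completed fails the run):
1. both long flaps of the carton are swung open past upright (value of joint each of flap_front, flap_rear above 1.6 rad), for 0.2 s.
2. the jaw plate is lifted out, clear above the carton's walls (height (world z) of jaw_plate above 0.065 m and contact force between the fingers and jaw_plate above 1 N), for 0.1 s.
At the end, for the whole second after the job is handed in: Plate stands on the vice bed (2 mm), square and upright (0.06 rad), slot on the rib, slotted face within 2 mm of the jaw face and centred within 2 mm; still held (over 2 N), at rest, pressing on the fixed jaw with 5 to 20 N for the last second; both flaps still open past upright (contact force between jaw_plate and fixed_jaw between 5 and 20 N and contact force between the fingers and jaw_plate above 2 N and x of plate_back in the frame of vice between -0.002 and 0.002 m and y of plate_back in the frame of vice between -0.002 and 0.002 m and z of jaw_plate in the frame of vice between 0.02 and 0.024 m and angle between the y axis of jaw_plate and the y axis of vice, either way round below 0.06 rad and angle between jaw_plate's own z axis and vertical below 0.06 rad and linear speed of jaw_plate below 0.01 m/s and value of joint each of flap_front, flap_rear above 1.57 rad); the arm keeps its last pose, push and grip.
It fails at once if a tool or small thing lying on the bench is shifted by more than 3 cm (distance of any of driver_silver, screw_packet, pliers_flat, loupe, teal_dish, olive_tin from where it was at the start of the episode above 0.03 m).
It also fails if it takes over 58 s, if anything falls off the work surface, if the arm or the gripper's body presses on something with over 40 N, if the wrist force passes 120 N, or if a joint passes its speed limit or range.

## Working session

There is one attempt and no reset: what is moved stays moved. The work goes in short steps, Python scripts to look and compute and a shell command to move; the robot and the scene stay as the last step left them, time stands still between calls to the robot, and variables do not carry over. Pictures are saved under pics/ and viewed, about 8 in all and at most 12, crops included, and the job is handed in when it is done.

```bash
mkdir -p pics
cat > h.py <<'E'
import numpy as np,cv2
from workcell import telemetry,optics,order,bot
from scipy.spatial.transform import Rotation as R
def pose():
    o=telemetry.get_obs(); return o
def T(p,r):
    m=np.eye(4); m[:3,:3]=r.as_matrix(); m[:3,3]=p; return m
def look(name,save=None):
    o=telemetry.get_obs(); img,d=optics.camera(name); ci=optics.camera_info(name)
    K=np.array(ci["camera_matrix"])
    if name=="wrist": M=T(o["ee_pos"],R.from_euler("xyz",o["tcp_rot"],degrees=True))@np.array(ci["mount"])
    else: M=T(ci["xyz"],R.from_euler("xyz",ci["attitude"],degrees=True))
    if save: cv2.imwrite("pics/"+save,img[:,:,::-1])
    v,u=np.mgrid[:384,:512]
    P=np.stack([(u-K[0,2])/K[0,0]*d,(v-K[1,2])/K[1,1]*d,d],-1)@M[:3,:3].T+M[:3,3]
    P[d==0]=np.nan
    return img,d,P,K,M
E
python3 - <<'E'
from h import *
print(telemetry.get_obs()); 
for n in("scene","side","wrist"): print(n,optics.camera_info(n))
a=look("scene");b=look("side");c=look("wrist")
np.savez("p0.npz",a=a[2],b=b[2],c=c[2],ai=a[0],bi=b[0],ci=c[0])
cv2.imwrite("pics/scene0.png",a[0][:,:,::-1]);cv2.imwrite("pics/side0.png",b[0][:,:,::-1])
E
```

```text
{'time': 0.0, 'q': array([7.64884512e+01, 5.01304917e+00, 1.00339199e+01, 9.50961461e+01,
       1.80987700e-03, 8.99995253e+01]), 'qd': array([-0.06045008,  0.01885684,  0.01516721,  0.0708455 ,  0.01156605,
        0.085332  ]), 'joint_efforts': array([-4.33082814e-04, -5.20390999e+01,  4.64798570e+01,  1.65965891e-02,
       -1.21334720e-04, -5.36212610e-06]), 'ee_pos': array([0.12844617, 0.53458064, 0.23055955]), 'tcp_rot': array([-1.79924725e+02, -1.81049904e-03,  1.66488923e+02]), 'wrist_force': array([-0.86702151,  0.99927046, -1.1696858 ]), 'torque': array([ 0.00844373, -0.05316481, -0.0083002 ]), 'opening': 0.08534385373335401}
scene {'camera_matrix': array([[354.64817744,   0.        , 255.67732885],
       [  0.        , 354.64817744, 195.41787493],
       [  0.        ,   0.        ,   1.        ]]), 'xyz': array([-0.09923283, -0.49481046,  0.81402529]), 'attitude': array([-134.30130994,    0.70466191,  -60.88517593])}
side {'camera_matrix': array([[378.90436666,   0.        , 250.05847301],
       [  0.        , 378.90436666, 189.26323453],
       [  0.        ,   0.        ,   1.        ]]), 'xyz': array([ 0.57236299, -0.82514294,  0.65208279]), 'attitude': array([-128.82952584,   -0.9189268 ,    0.79347434])}
wrist {'camera_matrix': array([[279.28648023,   0.        , 253.91889797],
       [  0.        , 279.28648023, 188.65757471],
       [  0.        ,   0.        ,   1.        ]]), 'mount': array([[ 6.82714065e-04, -9.65865921e-01, -2.59041610e-01,
         6.44610807e-02],
       [ 9.99999740e-01,  5.99687244e-04,  3.99535871e-04,
        -3.04311760e-04],
       [-2.30554133e-04, -2.59041816e-01,  9.65866080e-01,
        -1.42817230e-01],
       [ 0.00000000e+00,  0.00000000e+00,  0.00000000e+00,
         1.00000000e+00]])}
```

View pics/scene0.png

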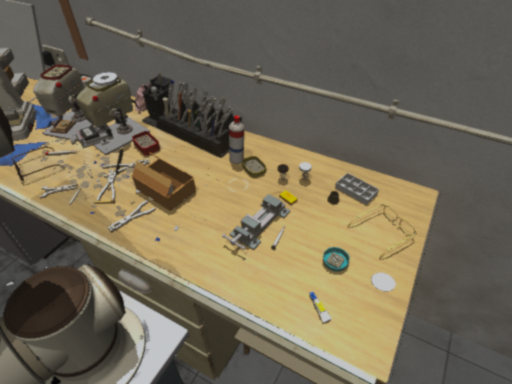

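View pics/side0.png

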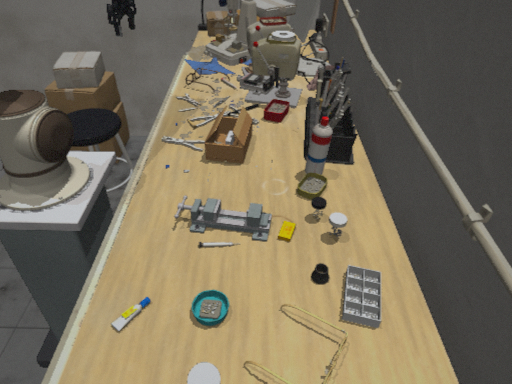

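The scene view shows the carton at about (163,183), vice (260,222), driver (278,238), packet (288,197) and pliers (130,215). The side view shows the same with the carton at (230,140) and the vice at (228,217). Next I'll build a top-down map in world coordinates.

```bash
cat > top.py <<'E'
from h import *
z=np.load("p0.npz")
for k in "ab":
    P=z[k].reshape(-1,3);C=z[k+"i"].reshape(-1,3)
    for nm,(u,v) in {"a":{"carton":(163,183),"vice":(260,222),"driver":(278,238),"packet":(288,197),"pliers":(130,215)},"b":{"carton":(230,140),"vice":(228,217)}}[k].items(): print(k,nm,z[k][v,u].round(3))
# ortho: x 0.2..0.75 (up), y -0.2..0.55 (left) 1px=1mm
im=np.zeros((560,800,3),np.uint8);hm=np.full((560,800),-1.)
for k in "ab":
    P=z[k].reshape(-1,3);C=z[k+"i"].reshape(-1,3)
    ok=np.isfinite(P).all(1)&(P[:,2]<.2);P=P[ok];C=C[ok]
    for p,c in zip(P,C):
        r=int(750-p[0]*1000);q=int(550-p[1]*1000)
        if 2<=r<558 and 2<=q<798 and p[2]>hm[r,q]:
            im[r-1:r+2,q-1:q+2]=c[::-1];hm[r-1:r+2,q-1:q+2]=p[2]
for g in range(0,800,100): cv2.putText(im,"y%.2f"%(.55-g/1000),(g,10),0,.35,(0,0,255));cv2.line(im,(g,0),(g,560),(0,0,255),1)
for g in range(50,560,100): cv2.putText(im,"x%.2f"%(.75-g/1000),(0,g),0,.35,(0,0,255));cv2.line(im,(0,g),(800,g),(0,0,255),1)
cv2.imwrite("pics/top0.png",im)
E
python3 top.py
```

```text
a carton [0.462 0.153 0.085]
a vice [ 0.491 -0.17   0.05 ]
a driver [ 0.491 -0.228  0.012]
a packet [ 0.656 -0.182  0.013]
a pliers [0.356 0.215 0.009]
b carton [0.507 0.174 0.04 ]
b vice [ 0.519 -0.145  0.016]
```

View pics/top0.png

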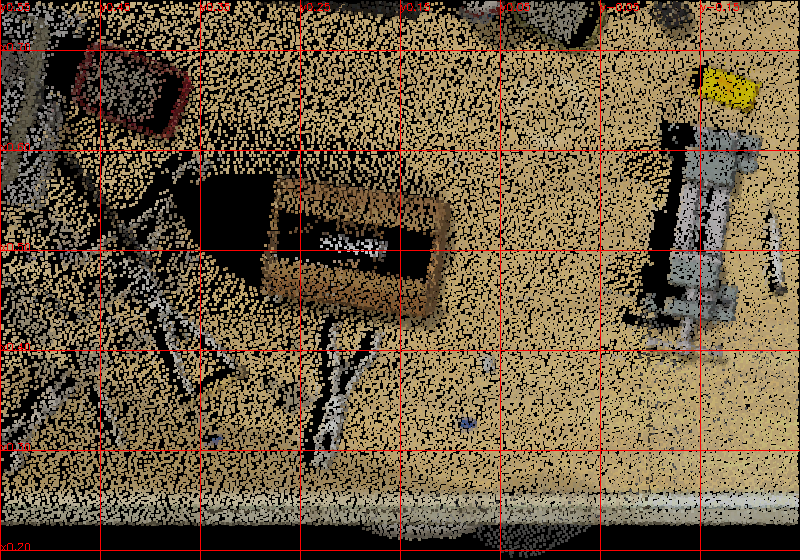

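The map gives the carton at about (0.50, 0.193) with yaw near -7°, and the vice running up to a fixed jaw near (0.59, -0.165) with yaw near -12°. I'll go above the carton and look from close by.

```bash
cat > d.py <<'E'
import sys
from h import *
x,y,z,w=map(float,sys.argv[1:5]); o=telemetry.get_obs()
r=R.from_euler("xyz",o["tcp_rot"],degrees=True)
t=R.from_euler("xyz",[180,0,w],degrees=True)
print("shift",r.inv().apply(np.array([x,y,z])-o["ee_pos"]).round(4),"turn",(r.inv()*t).as_rotvec().round(4))
print("t",o["time"],"pos",o["ee_pos"].round(4),o["tcp_rot"].round(2),"q",o["q"].round(0),"F",o["wrist_force"].round(1),o["opening"])
E
python3 d.py 0.48 0.193 0.25 173.3
```

```text
shift [-0.4216 -0.2501 -0.019 ] turn [-1.000e-03 -1.000e-04 -1.189e-01]
t 0.15 pos [0.1285 0.5346 0.2308] [-179.94   -0.    166.49] q [76.  5. 10. 95.  0. 90.] F [-0.1 -0.4  0. ] 0.08528353586716278
```

```bash
P='[-0.42,-0.25,-0.02,-0.001,0,-0.119,0]'; python3 -m inch '[[-0.42,-0.25,-0.02,-0.001,0,-0.119,0],[-0.42,-0.25,-0.02,-0.001,0,-0.119,0],[-0.42,-0.25,-0.02,-0.001,0,-0.119,0],[-0.42,-0.25,-0.02,-0.001,0,-0.119,0],[-0.42,-0.25,-0.02,-0.001,0,-0.119,0],[-0.42,-0.25,-0.02,-0.001,0,-0.119,0],[-0.42,-0.25,-0.02,-0.001,0,-0.119,0],[-0.42,-0.25,-0.02,-0.001,0,-0.119,0],[-0.42,-0.25,-0.02,-0.001,0,-0.119,0],[-0.42,-0.25,-0.02,-0.001,0,-0.119,0],[-0.42,-0.25,-0.02,-0.001,0,-0.119,0],[-0.42,-0.25,-0.02,-0.001,0,-0.119,0]]'
python3 -m inch '[[0,0,0,0,0,0,1],[0,0,0,0,0,0,1],[0,0,0,0,0,0,1]]'
python3 - <<'E'
from h import *
im,d,P,K,M=look("wrist","w1.png"); np.savez("p1.npz",P=P,im=im)
o=telemetry.get_obs();print(o["time"],o["ee_pos"],o["tcp_rot"],o["q"].round(1),o["opening"])
E
```

```text
time: 1.15
ee_pos: [0.4801, 0.1911, 0.2511]
tcp_rot: [180.0, 0.0, 173.2]
wrist_force: [0.1, 1.7, 0.6]
opening: 0.0854
time: 1.4
ee_pos: [0.4782, 0.1937, 0.251]
tcp_rot: [180.0, -0.0, 173.3]
wrist_force: [-0.2, -0.3, -0.7]
opening: 0.0519
1.45 [0.47788706 0.19412429 0.25117112] [ 1.79940667e+02 -2.45775072e-02  1.73340241e+02] [22.1  0.7  7.9 97.1  0.1 28.7] 0.04380361384420913
```

View pics/w1.png

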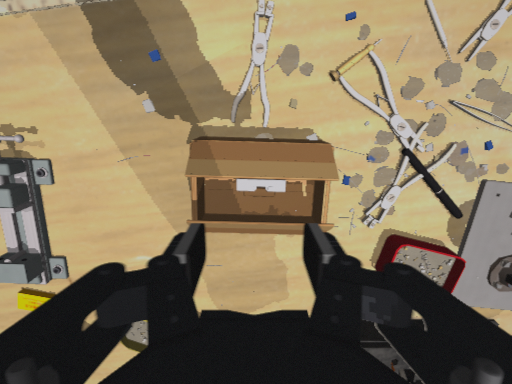

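The wrist view shows the carton centred at about (263,185), the plate's bright top at (262,185), front flap edge at row ~178, and the rear flap edge-on at row ~227. I'll fit these numerically.

Run:
```python
from h import *
z=np.load("p1.npz");P=z["P"];im=z["im"].astype(int)
def near(P,c,r): return np.isfinite(P).all(-1)&(np.hypot(P[...,0]-c[0],P[...,1]-c[1])<r)
def rect(Q,n):
    (c,s,a)=cv2.minAreaRect((Q[:,:2]*1000).astype(np.float32)); print(n,len(Q),"c",np.round(c,1),"size",np.round(s,1),"ang",round(a,2),"z",Q[:,2].mean().round(4))
v,u=np.mgrid[:384,:512]
m=(v>178)&(v<194)&(u>232)&(u<290)&(im.min(-1)>150)
Q=P[m];print(np.percentile(Q[:,2],[5,50,95]));rect(Q,"plate")
m=near(P,(.5,.193),.13)&(v<235)&(v>125)&(P[...,2]>.05)&(P[...,2]<.13); Q=P[m]
rect(Q,"carton+flaps")
# carton frame slices: profile along column at several u
for uu in (215,262,310):
    print(uu,[(vv,)+tuple(P[vv,uu].round(3)) for vv in range(134,236,4)])
s=np.load("p0.npz")
for k in "ab":
    A=s[k];m=near(A,(.52,-.16),.16)&(A[...,2]>.046)&(A[...,2]<.062)
    Q=A[m];mf=Q[:,0]>.55
    rect(Q,"vice tops "+k)
    for nm,g in (("fixed",mf),("moving",~mf)):
        if g.sum()>5: rect(Q[g],nm+k)
```

```text
[nan nan nan]
plate 517 c [507.4 201.6] size [67.3 20.7] ang 81.95 z nan
carton+flaps 7455 c [503.9 197.5] size [173.  117.7] ang 81.71 z 0.0836
215 [(134, np.float64(0.435), np.float64(0.144), np.float64(0.001)), (138, np.float64(0.438), np.float64(0.148), np.float64(0.031)), (142, np.float64(nan), np.float64(nan), np.float64(nan)), (146, np.float64(0.444), np.float64(0.152), np.float64(0.07)), (150, np.float64(0.448), np.float64(0.152), np.float64(0.075)), (154, np.float64(0.452), np.float64(0.153), np.float64(0.081)), (158, np.float64(0.456), np.float64(0.152), np.float64(0.085)), (162, np.float64(0.46), np.float64(0.153), np.float64(0.09)), (166, np.float64(0.463), np.float64(0.153), np.float64(0.095)), (170, np.float64(0.467), np.float64(0.153), np.float64(0.098)), (174, np.float64(0.471), np.float64(0.153), np.float64(0.102)), (178, np.float64(0.496), np.float64(0.135), np.float64(0.004)), (182, np.float64(0.501), np.float64(0.135), np.float64(0.005)), (186, np.float64(0.507), np.float64(0.134), np.float64(0.004)), (190, np.float64(0.513), np.float64(0.133), np.float64(0.006)),
[... 3719 characters left out ...]
.568), np.float64(0.265), np.float64(0.015)), (222, np.float64(0.568), np.float64(0.262), np.float64(0.029)), (226, np.float64(0.471), np.float64(0.222), np.float64(0.264)), (230, np.float64(0.471), np.float64(0.221), np.float64(0.268)), (234, np.float64(nan), np.float64(nan), np.float64(nan))]
vice tops a 391 c [ 515.7 -150. ] size [ 50.5 169.7] ang 81.95 z 0.0522
fixeda 149 c [ 581.3 -159.4] size [50.2 36.5] ang 82.77 z 0.0531
movinga 242 c [ 464.2 -143. ] size [50.1 65.4] ang 82.98 z 0.0517
vice tops b 525 c [ 502.8 -148.2] size [ 52.  194.5] ang 81.55 z 0.0523
fixedb 224 c [ 582.1 -160. ] size [52.  34.1] ang 82.0 z 0.0532
movingb 301 c [ 451.8 -141. ] size [51.7 91.7] ang 81.88 z 0.0515
```

Carton centre is about (0.504, 0.1975) with yaw -8°, gap between flap edges about 45 mm, plate top at z 0.040 as expected, and vice yaw about -7.7°. Next: go down between the flaps with shut fingers and push each one outward.

```bash
python3 d.py 0.504 0.1975 0.15 172;python3 d.py 0.504 0.1975 0.08 172
```

```text
shift [-0.0256  0.0063  0.1012] turn [ 0.001  -0.0004  0.0234]
t 1.45 pos [0.4779 0.1941 0.2512] [ 1.7994e+02 -2.0000e-02  1.7334e+02] q [22.  1.  8. 97.  0. 29.] F [-0.   1.1  0. ] 0.04380361384420913
shift [-0.0256  0.0062  0.1712] turn [ 0.001  -0.0004  0.0234]
t 1.45 pos [0.4779 0.1941 0.2512] [ 1.7994e+02 -2.0000e-02  1.7334e+02] q [22.  1.  8. 97.  0. 29.] F [-0.   1.1  0. ] 0.04380361384420913
```

```bash
python3 -m inch '[[-0.026,0.006,0.05,0,0,0.023,1],[-0.026,0.006,0.08,0,0,0.023,1],[-0.026,0.006,0.1,0,0,0.023,1],[-0.026,0.006,0.12,0,0,0.023,1],[-0.026,0.006,0.145,0,0,0.023,1],[-0.026,0.006,0.17,0,0,0.023,1],[-0.026,0.006,0.17,0,0,0.023,1],[-0.026,0.006,0.17,0,0,0.023,1]]'
python3 -m inch '[[0.015,0,0,0,0,0,1],[0.03,0,0,0,0,0,1],[0.043,0,0,0,0,0,1],[0.054,0,0,0,0,0,1],[0.06,0,0,0,0,0,1],[0.06,0,0,0,0,0,1],[0.06,0,0,0,0,0,1],[0.03,0,0,0,0,0,1],[0,0,0,0,0,0,1],[0,0,0,0,0,0,1]]'
python3 -m inch '[[-0.015,0,0,0,0,0,1],[-0.03,0,0,0,0,0,1],[-0.043,0,0,0,0,0,1],[-0.054,0,0,0,0,0,1],[-0.06,0,0,0,0,0,1],[-0.06,0,0,0,0,0,1],[-0.06,0,0,0,0,0,1],[-0.03,0,0,0,0,0,1],[0,0,0,0,0,0,1],[0,0,0,0,0,0,1]]'
python3 -m inch '[[0,0,-0.04,0,0,0,0],[0,0,-0.08,0,0,0,0],[0,0,-0.12,0,0,0,0],[0,0,-0.12,0,0,0,0],[0,0,-0.12,0,0,0,0],[0,0,-0.12,0,0,0,0]]'
python3 - <<'E'
from h import *
im,d,P,K,M=look("wrist","w2.png"); np.savez("p2.npz",P=P,im=im)
v,u=np.mgrid[:384,:512]
o=telemetry.get_obs();print(o["time"],o["ee_pos"],o["tcp_rot"],o["opening"])
m=np.isfinite(P).all(-1)&(abs(P[...,2]-.04)<.004)&(np.hypot(P[...,0]-.507,P[...,1]-.2)<.045)
(c,s,a)=cv2.minAreaRect((P[m][:,:2]*1000).astype(np.float32));print("plate",m.sum(),c,s,a)
E
```

```text
time: 2.12
ee_pos: [0.5036, 0.1974, 0.0809]
tcp_rot: [180.0, -0.1, 172.1]
wrist_force: [-0.2, 0.0, 0.3]
opening: -0.0
time: 2.95
ee_pos: [0.5091, 0.1961, 0.0808]
tcp_rot: [179.9, 0.1, 171.9]
wrist_force: [-1.1, 0.4, 0.4]
opening: -0.0001
time: 3.78
ee_pos: [0.5005, 0.1969, 0.081]
tcp_rot: [-180.0, -0.2, 172.1]
wrist_force: [-0.7, -0.1, -0.4]
opening: -0.0001
time: 4.28
ee_pos: [0.5048, 0.1966, 0.2012]
tcp_rot: [179.9, 0.0, 172.0]
wrist_force: [0.3, -0.8, -0.7]
opening: 0.0725
4.3333 [0.50442428 0.19646894 0.20029493] [ 1.79981364e+02 -6.43290673e-02  1.72002236e+02] 0.07896888145247376
plate 760 (504.0127868652344, 198.66952514648438) (63.69757080078125, 16.24375343322754) 81.0972671508789
```

View pics/w2.png

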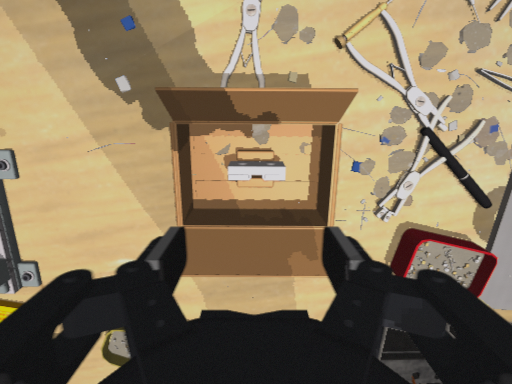

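Both flaps lean well outward. The plate is at (256,170), slot towards the lower side (+x), fitted centre (0.504, 0.1987), yaw -8.9°. Next is the grasp.

```bash
python3 -c "
from h import *;print(bot.grip_depth)"; python3 d.py 0.504 0.1987 0.007 171.3
```

```text
0.0187
shift [0.0005 0.0021 0.1933] turn [ 0.0003 -0.0011  0.0123]
t 4.3333 pos [0.5044 0.1965 0.2003] [ 1.7998e+02 -6.0000e-02  1.7200e+02] q [21.  3.  5. 92.  0. 29.] F [ 0.4 -0.4 -0. ] 0.07896888145247376
```

```bash
python3 -m inch '[[0.0005,0.002,0.03,0,0,0.012,0],[0.0005,0.002,0.06,0,0,0.012,0],[0.0005,0.002,0.1,0,0,0.012,0],[0.0005,0.002,0.13,0,0,0.012,0],[0.0005,0.002,0.16,0,0,0.012,0],[0.0005,0.002,0.18,0,0,0.012,0],[0.0005,0.002,0.193,0,0,0.012,0],[0.0005,0.002,0.193,0,0,0.012,0],[0.0005,0.002,0.193,0,0,0.012,0],[0.0005,0.002,0.193,0,0,0.012,0]]' 70
python3 -m inch '[[0,0,0,0,0,0,0.5],[0,0,0,0,0,0,0.5],[0,0,0,0,0,0,0.5],[0,0,0,0,0,0,0.5],[0,0,0,0,0,0,0.5],[0,0,0,0,0,0,0.5]]' 70
```

```text
time: 5.17
ee_pos: [0.5048, 0.1988, 0.0087]
tcp_rot: [179.9, 0.0, 171.3]
wrist_force: [1.2, 0.1, -0.3]
opening: 0.0858
time: 5.67
ee_pos: [0.5057, 0.1991, 0.0098]
tcp_rot: [179.9, 0.1, 171.3]
wrist_force: [0.6, -0.4, 6.6]
opening: 0.0625
```

```bash
python3 -m inch '[[0,0,-0.01,0,0,0,0.5],[0,0,-0.03,0,0,0,0.5],[0,0,-0.06,0,0,0,0.5],[0,0,-0.1,0,0,0,0.5],[0,0,-0.14,0,0,0,0.5],[0,0,-0.17,0,0,0,0.5],[0,0,-0.19,0,0,0,0.5],[0,0,-0.19,0,0,0,0.5],[0,0,-0.19,0,0,0,0.5]]' 70
python3 - <<'E'
from h import *
im,d,P,K,M=look("wrist","w3.png")
o=telemetry.get_obs();print(o["time"],o["ee_pos"],o["tcp_rot"],o["opening"],o["wrist_force"])
Tt=T(o["ee_pos"],R.from_euler("xyz",o["tcp_rot"],degrees=True));Q=(P-Tt[:3,3])@Tt[:3,:3]
np.savez("p3.npz",Q=Q,im=im)
E
python3 d.py 0.54 -0.155 0.2 172.3
```

```text
time: 6.42
ee_pos: [0.5052, 0.1988, 0.1997]
tcp_rot: [179.9, 0.1, 171.3]
wrist_force: [-0.0, -0.8, -1.8]
opening: 0.0632
6.4667 [0.50470164 0.1985653  0.19811743] [ 1.79943207e+02 -2.27409670e-03  1.71300771e+02] 0.06292525565878744 [-0.6443375  -0.1439138  -2.40526133]
shift [-0.0884 -0.3442 -0.0022] turn [ 0.001  -0.     -0.0174]
t 6.4667 pos [0.5047 0.1986 0.1981] [179.94  -0.   171.3 ] q [21.  3.  5. 91.  0. 30.] F [-0.6 -0.1 -2.4] 0.06292525565878744
```

View pics/w3.png

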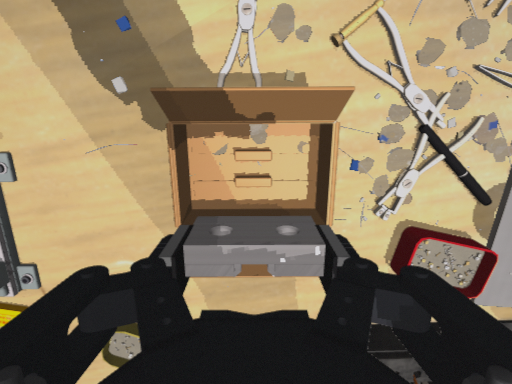

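The plate is held squarely: front top edge at row ~217, slot at (247,268), carton empty. I'll measure the plate in the tool frame and go above the vice to look.

```bash
python3 -m inch '[[-0.115,-0.341,-0.01,0,0,-0.017,0.5],[-0.115,-0.341,-0.01,0,0,-0.017,0.5],[-0.115,-0.341,-0.01,0,0,-0.017,0.5],[-0.115,-0.341,-0.01,0,0,-0.017,0.5],[-0.115,-0.341,-0.01,0,0,-0.017,0.5],[-0.115,-0.341,-0.01,0,0,-0.017,0.5],[-0.115,-0.341,-0.01,0,0,-0.017,0.5],[-0.115,-0.341,-0.01,0,0,-0.017,0.5],[-0.115,-0.341,-0.01,0,0,-0.017,0.5],[-0.115,-0.341,-0.01,0,0,-0.017,0.5],[-0.115,-0.341,-0.01,0,0,-0.017,0.5],[-0.115,-0.341,-0.01,0,0,-0.017,0.5]]'
python3 -m inch '[[0,0,0,0,0,0,0.5],[0,0,0,0,0,0,0.5],[0,0,0,0,0,0,0.5]]'
python3 - <<'E'
from h import *
im,d,P,K,M=look("wrist","w4.png")
o=telemetry.get_obs();print(o["time"],o["ee_pos"],o["tcp_rot"],o["opening"],o["wrist_force"],o["q"].round(0))
np.savez("p4.npz",P=P,im=im)
Q=np.load("p3.npz")["Q"]
for uu in (200,225,256,262,290,310): print(uu,[(v,)+tuple((Q[v,uu]*1000).round(1).tolist()) for v in range(216,278,5)])
E
```

```text
time: 7.47
ee_pos: [0.5663, -0.1555, 0.2065]
tcp_rot: [179.9, -0.1, 172.3]
wrist_force: [-0.3, 1.0, -0.8]
opening: 0.0631
time: 7.72
ee_pos: [0.5669, -0.1548, 0.208]
tcp_rot: [179.9, 0.0, 172.4]
wrist_force: [1.1, 0.2, -0.9]
opening: 0.0626
7.7667 [ 0.56688594 -0.1549578   0.20807397] [1.79940875e+02 1.01348783e-02 1.72353746e+02] 0.06246341186075221 [ 0.26897156 -0.36059217 -1.42920103] [-15.  10.  13.  93.   0.  -8.]
200 [(216, 8.2, -30.5, 3.9), (221, 8.3, -29.0, -3.9), (226, 8.4, -27.7, -10.8), (231, 8.5, -26.5, -17.4), (236, 8.1, -25.6, -22.5), (241, 8.2, -24.6, -28.0), (246, 7.6, -23.9, -31.6), (251, 5.2, -24.0, -31.8), (256, 2.8, -24.1, -32.0), (261, 0.4, -24.2, -32.1), (266, -2.4, -24.4, -31.5), (271, -4.5, -24.4, -32.3), (276, -7.2, -24.6, -32.1)]
225 [(216, 8.6, -16.3, 3.1), (221, 8.5, -15.5, -4.3), (226, 8.3, -14.9, -10.6), (231, 5.8, -14.9, -11.3), (236, 8.4, -13.7, -23.0), (241, 8.2, -13.2, -28.0), (246, 7.8, -12.8, -32.1), (251, 5.4, -12.9, -32.1), (256, 2.8, -13.0, -31.8), (261, 0.5, -13.0, -32.2), (266, -2.0, -13.1, -32.2), (271, -5.2, -13.2, -31.2), (276, -7.1, -13.2,
[... 606 characters left out ...]
, 8.2, 101.7), (276, -89.1, 8.1, 96.5)]
290 [(216, 8.7, 20.2, 2.6), (221, 8.9, 19.2, -5.3), (226, 8.7, 18.4, -11.7), (231, 5.8, 18.5, -11.4), (236, 8.6, 16.9, -23.4), (241, 8.8, 16.2, -29.2), (246, 7.8, 15.8, -32.2), (251, 5.2, 16.0, -31.9), (256, 2.9, 16.0, -32.1), (261, -0.1, 16.2, -31.2), (266, -2.4, 16.3, -31.5), (271, -5.1, 16.4, -31.4), (276, -89.6, 35.5, 97.3)]
310 [(216, 8.6, 31.5, 2.9), (221, 8.1, 30.3, -3.3), (226, 8.1, 28.9, -10.2), (231, 8.5, 27.5, -17.5), (236, 8.8, 26.2, -23.8), (241, 8.7, 25.2, -29.0), (246, 8.1, 24.5, -32.6), (251, 5.3, 24.8, -32.0), (256, 2.9, 24.9, -32.0), (261, 0.1, 25.2, -31.5), (266, -2.3, 25.3, -31.7), (271, -4.9, 25.4, -31.6), (276, -88.5, 54.7, 95.5)]
```

View pics/w4.png

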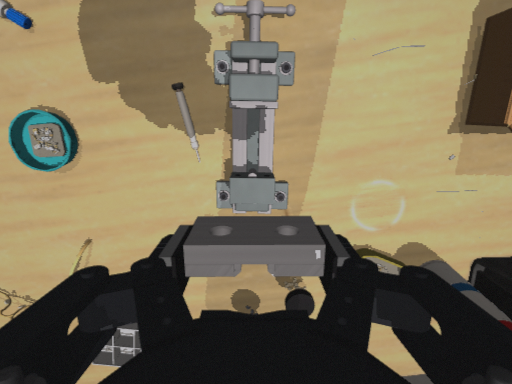

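The view shows the fixed jaw at (252,193), bed rails (252,135) and the moving jaw (255,85); the bed is clear. Plate in tool frame: front at x +8.5, top z -32, so its bottom is 4 mm beyond the TCP. Now I'll fit the jaw and slot.

Run:
```python
from h import *
z=np.load("p4.npz");P=z["P"];v,u=np.mgrid[:384,:512]
o=telemetry.get_obs();Tt=T(o["ee_pos"],R.from_euler("xyz",o["tcp_rot"],degrees=True));Q=(P-Tt[:3,3])@Tt[:3,:3]
def rect(m,n):
    A=P[m];(c,s,a)=cv2.minAreaRect((A[:,:2]*1000).astype(np.float32));print(n,m.sum(),np.round(c,1),np.round(s,1),round(a,2),np.median(A[:,2]).round(4));return A
f=(v<216)&(u>200)&(u<310)&(abs(P[...,2]-.054)<.0045)
fx=rect(f&(v>165),"fixed top"); rect(f&(v<110)&(v>30),"moving top")
rect((v<216)&(u>200)&(u<310)&(abs(P[...,2]-.022)<.003),"rails")
for uu in (230,236,240,246,250,253,256,260,266,270): print(uu,[(vv,)+tuple((Q[vv,uu]*1000).round(1).tolist()) for vv in range(166,184,2)])
top=(v>246)&(v<277)&(abs(Q[...,2]+.032)<.002)
for r in (262,264,266,268,270,272):
    m=top[r]; us=np.where(m)[0]; g=np.where(np.diff(us)>4)[0]
    print(r,us[0],us[-1],[(us[i],us[i+1],(Q[r,us[i],1]*1000).round(1),(Q[r,us[i+1],1]*1000).round(1)) for i in g],(Q[r,us[[0,-1]],1]*1000).round(1))
# edges of jaw top in tool y
for r in (186,192,198,204):
    us=np.where(f[r])[0]
    if len(us):print(r,(Q[r,us[[0,-1]],:]*1000).round(1).tolist())
```

```text
fixed top 1240 [ 581.4 -159.7] [50.1 34. ] 82.6 0.054
moving top 1700 [ 466.2 -141.9] [49.2 61.7] 81.17 0.0538
rails 2351 [ 535.  -152.9] [ 48.5 175. ] 81.17 0.0222
230 [(166, 0.4, -30.5, 207.7), (168, -2.2, -30.6, 207.4), (170, -4.7, -30.6, 207.0), (172, -7.3, -30.7, 207.3), (174, -10.2, -30.8, 208.6), (176, -2.2, -26.7, 160.1), (178, -3.1, -26.2, 154.1), (180, -5.3, -26.2, 154.0), (182, -7.7, -26.3, 154.7)]
236 [(166, 4.2, -21.5, 186.5), (168, 2.2, -21.4, 184.5), (170, -0.5, -21.6, 185.9), (172, -2.1, -21.3, 181.7), (174, -1.7, -20.5, 168.8), (176, -2.2, -20.0, 160.2), (178, -3.0, -19.6, 154.0), (180, -5.2, -19.7, 153.8), (182, -7.6, -19.7, 154.5)]
240 [(166, 4.3, -16.7, 186.3), (168, 1.8, -16.8, 186.6), (170, -0.4, -16.8, 185.3), (172, -2.1, -16.6, 181.8), (174, -2.1, -16.1, 170.5), (176, -2.1, -15.6, 160.0), (178, -3.3, -15.3, 155.0), (180, -5.5, -15.4, 154.8), (182, -7.6, -15.4, 154.2)]
246 [(166, 3.5, -9.7, 190.8), (168, 0.6, -9.8, 193.2), (170, -2.2, -9.8, 194.6), (172, -2.4, -9.5, 183.5), (174, -2.3, -9.2, 171.4), (176, -2.3, -8.9, 160.6), (178, -3.1, -8.8, 154.3), (180, -5.2
[... 1652 characters left out ...]
4(-7.3), np.float64(5.7))] [-31.5  30.9]
266 182 326 [(np.int64(240), np.int64(267), np.float64(-6.4), np.float64(5.7)), (np.int64(293), np.int64(298), np.float64(17.4), np.float64(19.6))] [-31.6  31.3]
268 182 324 [(np.int64(239), np.int64(268), np.float64(-6.9), np.float64(6.1))] [-32.   30.7]
270 183 325 [(np.int64(240), np.int64(268), np.float64(-6.5), np.float64(6.2))] [-31.8  31. ]
272 182 324 [(np.int64(237), np.int64(269), np.float64(-7.8), np.float64(6.7)), (np.int64(271), np.int64(276), np.float64(7.5), np.float64(9.9))] [-31.8  30.8]
186 [[-12.3, -27.5, 154.9], [-12.3, 22.0, 155.1]]
192 [[-19.3, -27.7, 155.4], [-18.8, 20.9, 153.9]]
198 [[-25.8, -27.8, 153.8], [-25.9, 21.1, 154.5]]
```

Fit of the jaw in the tool frame: face at x ≈ -2.4, rib centre at y ≈ -3.0. The slot centre is at y -0.3 and the plate's back at x -7.5. The vice yaw works out at about -8.7°, so tool yaw ≈ 171.1. I'll descend 15 mm short of the face.

```bash
python3 -m inch '[[0.01,-0.001,0.02,0,0,0.01,0.5],[0.02,-0.0027,0.05,0,0,0.022,0.5],[0.02,-0.0027,0.08,0,0,0.022,0.5],[0.02,-0.0027,0.11,0,0,0.022,0.5],[0.02,-0.0027,0.14,0,0,0.022,0.5],[0.02,-0.0027,0.16,0,0,0.022,0.5],[0.02,-0.0027,0.17,0,0,0.022,0.5],[0.02,-0.0027,0.173,0,0,0.022,0.5],[0.02,-0.0027,0.173,0,0,0.022,0.5],[0.02,-0.0027,0.173,0,0,0.022,0.5]]' 90
python3 - <<'E'
from h import *
im,d,P,K,M=look("wrist","w5.png")
o=telemetry.get_obs();print(o["time"],o["ee_pos"].round(4),o["tcp_rot"],o["opening"],o["wrist_force"])
a=look("side");cv2.imwrite("pics/side5.png",cv2.resize(a[0][160:270,150:320,::-1],None,fx=4,fy=4,interpolation=cv2.INTER_CUBIC))
E
```

```text
time: 8.6
ee_pos: [0.5476, -0.1558, 0.0365]
tcp_rot: [180.0, 0.1, 171.0]
wrist_force: [0.5, 0.2, -0.6]
opening: 0.0626
8.65 [ 0.5477 -0.1559  0.0368] [1.79961630e+02 1.45405798e-01 1.71028528e+02] 0.06231063250656549 [-0.12951373 -0.98265025 -0.83788441]
```

View pics/side5.png

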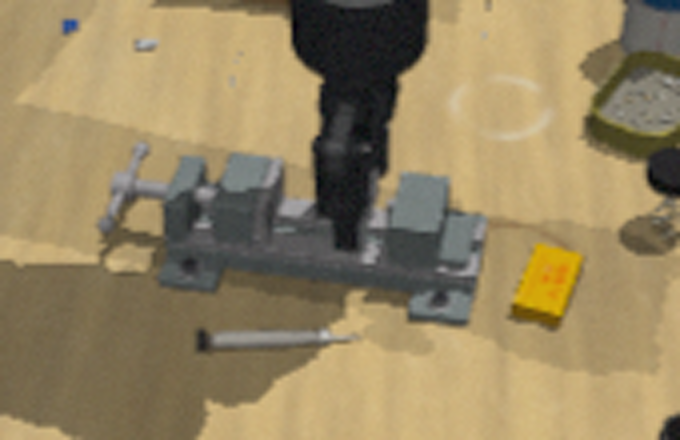

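The plate is between the jaws, short of the fixed jaw, with everything clear. I'll lower to the bed gently.

```bash
python3 -m inch '[[0,0,0.003,0,0,0,0.5],[0,0,0.006,0,0,0,0.5],[0,0,0.008,0,0,0,0.5],[0,0,0.008,0,0,0,0.5],[0,0,0.008,0,0,0,0.5]]'
python3 -m inch '[[0,0,0.001,0,0,0,0.5],[0,0,0.001,0,0,0,0.5],[0,0,0.001,0,0,0,0.5]]'
python3 -m inch '[[0,0,0.001,0,0,0,0.5],[0,0,0.001,0,0,0,0.5],[0,0,0.001,0,0,0,0.5]]'
```

```text
time: 9.12
ee_pos: [0.5471, -0.1558, 0.028]
tcp_rot: [179.9, 0.1, 171.0]
wrist_force: [-2.1, 0.7, 6.9]
opening: 0.0625
time: 9.37
ee_pos: [0.5471, -0.1558, 0.0279]
tcp_rot: [179.9, 0.1, 171.0]
wrist_force: [-5.7, 0.7, 14.4]
opening: 0.0625
time: 9.62
ee_pos: [0.5472, -0.1558, 0.0279]
tcp_rot: [180.0, 0.1, 171.0]
wrist_force: [-9.2, 2.0, 21.1]
opening: 0.0625
```

```bash
python3 -m inch '[[0,0,-0.003,0,0,0,0.5],[0,0,-0.003,0,0,0,0.5],[0,0,-0.003,0,0,0,0.5]]'
python3 -m inch '[[-0.003,0.0005,-0.0005,0,0,0,0.5],[-0.006,0.0005,-0.0005,0,0,0,0.5],[-0.009,0.0005,-0.0005,0,0,0,0.5],[-0.011,0.0005,-0.0005,0,0,0,0.5],[-0.011,0.0005,-0.0005,0,0,0,0.5],[-0.011,0.0005,-0.0005,0,0,0,0.5]]'
python3 d.py 0.5614 -0.157 0.0265 171.1
```

```text
time: 9.87
ee_pos: [0.5469, -0.1557, 0.028]
tcp_rot: [179.9, 0.0, 171.0]
wrist_force: [-1.2, 0.7, 4.4]
opening: 0.0622
time: 10.37
ee_pos: [0.5577, -0.1569, 0.0281]
tcp_rot: [179.9, -0.0, 171.0]
wrist_force: [-0.7, -0.3, -2.4]
opening: 0.0624
shift [-0.0037  0.0004  0.0016] turn [ 0.0011 -0.0006 -0.0014]
t 10.3667 pos [ 0.5577 -0.1569  0.0281] [ 1.7994e+02 -3.0000e-02  1.7102e+02] q [-16.  10.  -7.  73.   0.  -7.] F [-0.7 -0.3 -2.4] 0.062439584336794446
```

```bash
python3 -m inch '[[-0.001,0.0003,0,0,0,0,0.5],[-0.002,0.0003,0,0,0,0,0.5],[-0.002,0.0003,0,0,0,0,0.5],[-0.002,0.0003,0,0,0,0,0.5]]'
python3 -m inch '[[-0.001,0,0,0,0,0,0.5],[-0.001,0,0,0,0,0,0.5],[-0.001,0,0,0,0,0,0.5]]'
python3 -m inch '[[-0.001,0,0,0,0,0,0.5],[-0.001,0,0,0,0,0,0.5],[-0.001,0,0,0,0,0,0.5]]'
```

```text
time: 10.7
ee_pos: [0.5597, -0.1569, 0.0285]
tcp_rot: [179.9, 0.0, 171.0]
wrist_force: [-0.2, 0.1, -2.1]
opening: 0.0621
time: 10.95
ee_pos: [0.5607, -0.1571, 0.0284]
tcp_rot: [179.9, -0.0, 171.0]
wrist_force: [-0.6, 0.6, -0.9]
opening: 0.0623
time: 11.2
ee_pos: [0.5617, -0.1573, 0.0285]
tcp_rot: [179.9, 0.0, 171.0]
wrist_force: [-0.7, -0.3, -1.3]
opening: 0.0624
```

```bash
python3 -m inch '[[-0.0005,0,0,0,0,0,0.5],[-0.001,0,0,0,0,0,0.5],[-0.001,0,0,0,0,0,0.5],[-0.001,0,0,0,0,0,0.5]]'
python3 -m inch '[[-0.0005,0,0.0003,0,0,0,0.5],[-0.0005,0,0.0003,0,0,0,0.5],[-0.0005,0,0.0003,0,0,0,0.5]]'
```

```text
time: 11.53
ee_pos: [0.562, -0.1573, 0.0283]
tcp_rot: [179.9, -0.1, 171.0]
wrist_force: [-5.0, 0.0, 0.1]
opening: 0.0623
time: 11.78
ee_pos: [0.5619, -0.1573, 0.028]
tcp_rot: [179.9, -0.1, 171.0]
wrist_force: [-9.1, 0.4, 2.5]
opening: 0.062
```

Contact came at x = 0.562, against 0.5614 predicted for home (jammed outside the rib it would have stopped 5 mm earlier). I'll raise the push to about 12 N.

```bash
python3 -m inch '[[-0.0005,0,0,0,0,0,0.5],[-0.0005,0,0,0,0,0,0.5],[-0.0005,0,0,0,0,0,0.5],[-0.0005,0,0,0,0,0,0.5],[-0.0005,0,0,0,0,0,0.5],[-0.0005,0,0,0,0,0,0.5]]'
python3 - <<'E'
from h import *
F=[];X=[]
for i in range(8):
    im,d,P,K,M=look("wrist","w6.png" if i==7 else None);o=telemetry.get_obs();F.append(o["wrist_force"]);X.append(o["ee_pos"])
F=np.array(F);print(F.round(1).tolist(),F.mean(0),np.mean(X,0),o["tcp_rot"],o["torque"],o["opening"],o["time"])
Tt=T(o["ee_pos"],R.from_euler("xyz",o["tcp_rot"],degrees=True));Q=(P-Tt[:3,3])@Tt[:3,:3]*1000
for uu in (195,225,256,285,315): print(uu,[(v,)+tuple(Q[v,uu].round(1).tolist()) for v in range(221,277,9)])
a=look("side");s=look("scene")
cv2.imwrite("pics/side6.png",cv2.resize(a[0][90:270,150:320,::-1],None,fx=3,fy=3,interpolation=cv2.INTER_CUBIC))
E
```

```text
time: 12.28
ee_pos: [0.5619, -0.1572, 0.028]
tcp_rot: [179.9, -0.2, 171.0]
wrist_force: [-11.3, 2.1, 4.7]
opening: 0.0624
[[-9.8, 2.1, 4.6], [-11.2, 2.0, 4.8], [-10.4, 2.6, 4.4], [-11.0, 1.4, 4.8], [-11.0, 2.0, 4.8], [-11.0, 0.9, 5.0], [-11.5, 1.6, 4.3], [-11.0, 1.9, 4.5]] [-10.85667811   1.82181706   4.63862902] [ 0.56196282 -0.15724629  0.02800121] [179.93656899  -0.19584437 171.0207155 ] [0.33487124 1.93198983 0.19525475] 0.06229189333541542 12.6833
195 [(221, 8.9, -31.9, -2.6), (230, 8.8, -29.5, -14.3), (239, 9.1, -27.3, -25.3), (248, 7.4, -26.3, -30.8), (257, 2.9, -26.5, -30.6), (266, -2.1, -27.0, -29.9), (275, -6.4, -27.1, -30.3)]
225 [(221, 8.9, -15.8, -2.6), (230, 6.6, -15.2, -9.2), (239, 8.8, -13.6, -24.6), (248, 6.7, -13.2, -29.5), (257, 2.5, -13.3, -30.0), (266, -1.7, -13.3, -30.4), (275, -6.2, -13.4, -30.5)]
256 [(221, 8.6, 0.8, -1.9), (230, 8.9, 0.7, -14.6), (239, 8.9, 0.6, -25.0), (248, 6.4, 0.6, -28.9), (257, 2.6, 0.6, -30.2), (266, -6.8, 0.7, -21.7), (275, -9.1, 0.7, -26.0)]
285 [(221, 9.3, 16.3, -3.5), (230, 5.8, 15.9, -7.5), (239, 8.9, 14.0, -24.9), (248, 7.1, 13.4, -30.3), (257, 2.3, 13.7, -29.6), (266, -1.4, 13.6, -30.9), (275, -6.1, 13.8, -30.6)]
315 [(221, -2.9, 39.5, 27.3), (230, 9.0, 29.9, -14.8), (239, 8.8, 27.8, -24.7), (248, 7.3, 26.6, -30.5), (257, 3.0, 26.8, -30.9), (266, -1.7, 27.2, -30.4), (275, -6.2, 27.4, -30.6)]
```

View pics/w6.png

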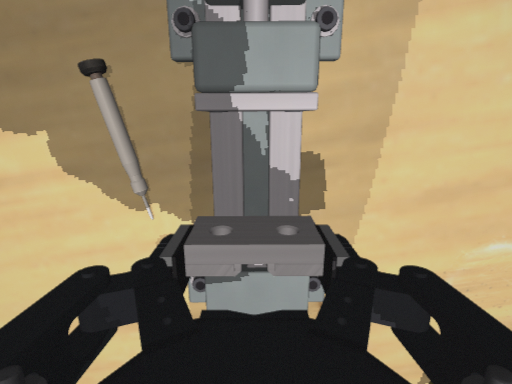

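View pics/side6.png

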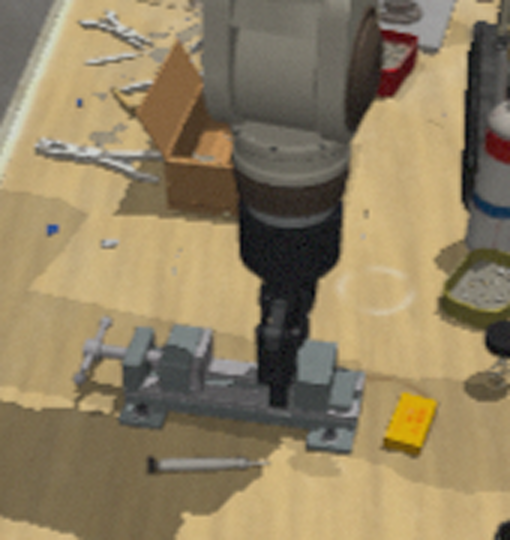

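The plate sits on the rib with its ends overhanging the jaw evenly. Its top is at z 0.0584 (home is 0.058), and bystanders and flaps are unmoved. The push is steady at 11 N. A small increase and a one-second steadiness check come before hand-in.

```bash
python3 -m inch '[[-0.0003,0,-0.0002,0,0,0,0.5],[-0.0003,0,-0.0002,0,0,0,0.5],[-0.0003,0,-0.0002,0,0,0,0.5],[-0.0003,0,-0.0002,0,0,0,0.5],[-0.0003,0,-0.0002,0,0,0,0.5],[-0.0003,0,-0.0002,0,0,0,0.5]]'
python3 -m inch '[[0,0,0,0,0,0,0.5],[0,0,0,0,0,0,0.5],[0,0,0,0,0,0,0.5],[0,0,0,0,0,0,0.5],[0,0,0,0,0,0,0.5],[0,0,0,0,0,0,0.5],[0,0,0,0,0,0,0.5],[0,0,0,0,0,0,0.5],[0,0,0,0,0,0,0.5],[0,0,0,0,0,0,0.5],[0,0,0,0,0,0,0.5],[0,0,0,0,0,0,0.5]]'
```

```text
time: 13.28
ee_pos: [0.5619, -0.1572, 0.028]
tcp_rot: [179.9, -0.2, 171.0]
wrist_force: [-12.4, 1.7, 4.1]
opening: 0.0625
time: 14.28
ee_pos: [0.562, -0.1572, 0.028]
tcp_rot: [179.9, -0.2, 171.0]
wrist_force: [-11.8, 2.1, 3.7]
opening: 0.0624
```

```bash
python3 -c "
from workcell import order;print(order.job_done())"
```

```text
the job is handed in; nothing more can be done
None
```

The job is handed in at about 14 s. Both carton flaps are open, and the jaw plate is held on the vice bed with its slot over the rib, pressed flat against the fixed jaw. The hand-in reports no verdict, so what follows is from my own last checks.

- **Push:** the wrist force read 11.8–12.4 N over the last second, with the arm still. It is measured at the wrist, so friction on the bed could make the force on the jaw about 1 N lower. I kept about 4 N of downward load on the bed, with the grip set to 90 N.
- **Seating:** contact came at x = 0.562 m, against 0.5614 m predicted for home. The plate's top was at 58.4 mm (58 mm when home). The plate's ends overhang the jaw evenly in the last wrist picture, and tilt and yaw were within about 0.5° of the estimates.
- **Flaps and small things:** the last pictures show the front flap still leaning out and the driver, packet and pliers where they lay. The arm hid the rear flap in those, so I last saw it open while lifting the plate out. I judged all of these by eye.
- **Disagreement:** the first touch on the bed came about 2 mm early and reached 21 N downward. The plate slid about 1.6 mm up in the grip, which did no harm.

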